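# Flip up the sprung end gate and bed the whetstone against it

## Task

Get the honing board ready: push the sprung end gate up and away from you, past its over-centre point, so that it snaps over to its far stop and stays there. Then lay the whetstone flat on the board, lengthways and centred, and slide it along the deck until it bears firmly on the gate's rubber buffer; keep up a push of about 10 N for a second, never more than 20 N on the gate, then let go and leave the stone there. Leave the other things on the bench where they are.

Things in the scene. Friction and masses are not known exactly. Their poses are not given: they have to be found in the camera images.
- board: wooden honing board with a slippery black plastic facing (friction about 0.25), fixed to the bench, 220 x 110 mm, deck top 30 mm above the bench. Origin on the bench, x axis along its length towards the gate, y across, z up; the deck reaches from x = -122 to +98 mm and y = -55 to +55 mm in this frame.
- gate_unit: steel foot with side cheeks fixed to the bench at the far end of the board, 75 x 124 mm; it carries a carriage, the sprung gate and its buffer. Origin on the bench, 125 mm ahead of the board's origin on its x axis, axes parallel to the board's. The carriage with the gate was screwed tight anywhere from -9 to +9 mm in x: this setting is NOT measured, it must be felt or seen.
- hinge_nominal (a point): point fixed to the foot, 28 mm above the bench: where the middle of the gate's hinge (along y, 2 mm below deck level) would be with the carriage at 0; the true hinge is up to 9 mm nearer or farther in x. The gate is a steel frame 70 mm wide with a 12 mm free-turning roller across its top (along y, 48 mm wide), its centre 72 mm from the hinge.
- buffer_nominal (a point): point fixed to the foot: middle of the face of the gate's black rubber buffer with the gate at its far stop and the carriage at 0 (true face up to 9 mm nearer or farther in x). The buffer, 50 mm wide and 14 mm tall, is on the robot's side of the gate, centred 17 mm above the hinge. It gives about 1 mm per 12 N.
- gate (a joint): gate angle, rad. 0 = parked, leaning 38 degrees from upright towards the robot over the deck, roller 57 mm above and 44 mm before the hinge; grows as it swings up and away (+x). Springs hold it at either stop: over-centre near 0.49 (10 degrees before upright), far stop 0.84 (10 past). A level push on the roller of about 5 to 10 N carries it over; then it runs ahead by itself.
- whetstone: loose rectangular grey whetstone, 48 x 150 x 24 mm, 0.45 kg, lying flat on the bench beside the board, on either side. Origin at the centre of its underside, its y axis along the 150 mm length, z up; either end may face the gate.
- masking_tape: bystander: flat roll of masking tape, 108 mm across, 25 mm tall, lying on the other side of the board; origin under its centre.
- flat_chisel: bystander: steel flat chisel, 162 mm long, lying beyond the board to the right; origin under its centre.
- wedge: bystander: small wooden wedge, 65 mm long, lying beyond the board to the left; origin under its centre.
Not all that is in view belongs to the job. There is more than one size of the whetstone; the one meant has the size given above.

How it is judged:
On the way, in this order (a step that is already met when the one before it is completed fails the run):
1. the gate has snapped over to its far stop and stays there with no finger on it (value of joint gate above 0.8 rad and contact force between the fingers and gate_unit below 0.1 N), for 0.2 s.
2. the whetstone, flat on the deck and lengthways, is pushed on the gate's buffer with at least 4 N for 0.4 s (contact force between whetstone and gate_unit above 4 N and value of joint gate above 0.8 rad and angle between the y axis of whetstone and the x axis of board, either way round below 0.12 rad and z of whetstone in the frame of board below 0.034 m), for 0.4 s.
At the end, for the whole second after the job is handed in: The gate stands at its far stop (over 0.8 rad); the whetstone lies flat on the deck, lengthways within 0.12 rad and centred within 15 mm, its centre 27 to 53 mm ahead of the board's origin (against the buffer, wherever the carriage is set), at rest and released (value of joint gate above 0.8 rad and x of whetstone in the frame of board between 0.027 and 0.053 m and y of whetstone in the frame of board between -0.015 and 0.015 m and z of whetstone in the frame of board between 0.026 and 0.034 m and angle between the y axis of whetstone and the x axis of board, either way round below 0.12 rad and angle between whetstone's own z axis and vertical below 0.08 rad and linear speed of whetstone below 0.01 m/s); the robot touches nothing.
It fails at once if the fingers push on the gate with more than 20 N (contact force between the fingers and gate_unit above 20 N).
It fails at once if the whetstone is pushed on the gate with more than 20 N (contact force between whetstone and gate_unit above 20 N).
It fails at once if a bystander is moved by more than 20 mm (distance of any of masking_tape, flat_chisel, wedge from where it was at the start of the episode above 0.02 m).
It also fails if it takes over 72 s, if anything falls off the work surface, if the arm or the gripper's body presses on something with over 40 N, if the wrist force passes 120 N, or if a joint passes its speed limit or range.

## Robot

A 7-joint arm with a two-finger parallel gripper is mounted at the origin on a cart in front of the work surface, level with it; the furniture and walls round the work are solid. World frame = base frame: x ahead of the robot, y to its left, z up, the work surface at z = 0. Lengths are in m, angles in rad, forces in N, time in s.
With the tool pointing down it reaches from about 0.425 to 0.875 m from the base axis. Payload 4.7 kg.
Tool frame: the origin (TCP) lies at the very end of the fingers, on their centre line; the grasp point (between the pads) lies 19 mm behind it; z points along the fingers, y is the line along which they close (so a half turn about z gives the same grasp; the last joint's range is limited). The gripper opens to 87 mm and grips with 3 to 60 N. Pads are 19 mm wide; open, the fingers measure 117 mm over their backs; the gripper's body (75 mm by 190 mm) begins 51 mm behind the grasp point.
Start: joints at [-1.184, 0.321, -0.07, 1.45, 0.023, 1.371, -0.057], TCP at [0.237, 0.605, 0.223] pointing down, gripper open.
Joint ranges: [-2.86, 2.86], [-0.3, 2.09], [-1.38, 1.24], [0.06, 2.45], [-1.56, 4.7], [0.09, 2.05], [-2.69, 2.69]. Speed limits (rad/s): [2.57, 2.57, 3.14, 3.14, 3.14, 3.14, 3.14].

## Interface

Orientations are given as a rotation vector (axis times angle).
In Python, from bench import get_state, get_image, get_calibration, close_job gives the robot as it stands.
- The arm moves only by the shell command python3 -m crank 'ROWS' [FORCE]. ROWS is JSON, a list of rows, each a list of 5 numbers: the opening, from 0 (shut) to 1 (fully open), then the shift along the world's x, y, z in units of 0.2 m (1.0 is 0.2 m), then the turn about the world's z in units of 2 pi rad (1.0 is 2 pi rad). A call has 1 to 5 rows; each row is the pose to reach, as a shift and turn from the pose commanded when the call began, turning the shorter way round; what a row does not reach only later rows make up. A row lasts 1/8 s, in which the tool goes at most 62.5 mm and 10.7 degrees, less where a joint would pass 70% of its speed; a pose out of reach is approached as far as the arm can. A call with a number of a shift or a turn outside -1 to 1 is refused whole. A call with a gripper value outside its range is refused whole. The fingers move at their own pace and stop on an object; FORCE is the grip in N (left out, the last holds). Time passes only in rows, so rows that repeat a pose let the fingers close. It gives the time, the measured TCP pose, the force, the opening and the grip force at its end, in the units of the state.
- get_state(): the state, without advancing time (a new reading comes with each control period).
- get_image(name): name is "side" or "top"; returns the picture (384x512x3 uint8, red, green, blue); there is no depth.
- get_calibration(name): a dict with "fovy" (degrees; the focal length in pixels is half the picture's height over the tangent of half this angle, whatever the lens; pixels are square), "cx", "cy" (the principal point, pixels), "k1" (the pictures are not rectified: a ray, as slopes to the right and down, at radius r is drawn at 1 + k1 r^2 times it, then the intrinsics apply), "R" (3x3) and "t" (3): a world point X has camera coordinates R X + t. Camera axes: x right, y down, z forward; pixel columns grow to the right and rows downward; lengths in m; the calibration is good to about 2 mm. A picture is of the moment at which its call begins. get_calibration takes no time and is no camera call.
- close_job(): hands the job in; it is judged then, once.
The state is a dict: "time": time; "joint_positions": joint angles; "qd": joint speeds; "joint_torque": joint torques, N m; "position": TCP position; "tool_rot": TCP orientation; "ft_force": force on the tool from outside, world axes, zero at the start; "torque": the same for the moment, N m; "grip_width": opening from 0.0 (shut) to 1.0 (fully open); "grip_force": force on a finger pad.
Only numpy, scipy, OpenCV 4.12 (cv2) and the standard library are available. Lean on these libraries where they do the work, as an engineer would, in place of code of your own. Each camera call takes 0.05 s, during which the arm holds its last target. There are 200 camera calls.

## Working session

There is one attempt and no reset: what is moved stays moved. The work goes in short steps, Python scripts to look and compute and a shell command to move; the robot and the scene stay as the last step left them, time stands still between calls to the robot, and variables do not carry over. Pictures are saved under pics/ and viewed, at most 10 in all, crops included, and the job is handed in when it is done.

```bash
mkdir -p pics; ls; cat > h.py <<'E'
import numpy as np, cv2
from bench import *
def ray(n,u,v):
    c=get_calibration(n); f=192/np.tan(np.radians(c["fovy"])/2)
    d=np.array([(u-c["cx"])/f,(v-c["cy"])/f]); s=d.copy()
    for _ in range(30): s=d/(1+c["k1"]*(s@s))
    R=np.array(c["R"]);t=np.array(c["t"])
    return -R.T@t, R.T@np.array([s[0],s[1],1])
def at(n,u,v,z):
    o,d=ray(n,u,v); return o+d*(z-o[2])/d[2]
def tri(u1,v1,u2,v2): # top, side
    o,d=ray("top",u1,v1);p,e=ray("side",u2,v2)
    a=np.linalg.lstsq(np.c_[d,-e],p-o,rcond=None)[0]
    return (o+d*a[0]+p+e*a[1])/2, np.linalg.norm(o+d*a[0]-p-e*a[1])
def proj(n,X):
    c=get_calibration(n); f=192/np.tan(np.radians(c["fovy"])/2)
    x=np.array(c["R"])@np.array(X)+np.array(c["t"]); s=x[:2]/x[2]; s=s*(1+c["k1"]*(s@s))
    return s*f+[c["cx"],c["cy"]]
def save(n,name,crop=None,k=1):
    im=cv2.cvtColor(get_image(n),cv2.COLOR_RGB2BGR)
    if crop: x0,y0,x1,y1=crop; im=im[y0:y1,x0:x1]
    im=cv2.resize(im,None,fx=k,fy=k,interpolation=cv2.INTER_CUBIC); cv2.imwrite("pics/"+name+".png",im)
E
python3 - <<'E'
from h import *
save("top","top0",k=1.5);save("side","side0",k=1.5)
for n in("top","side"):print({k:np.round(v,3).tolist() for k,v in get_calibration(n).items()})
s=get_state();print(s["position"],s["tool_rot"],s["grip_width"])
E
```

```text
pics
{'fovy': 46.464, 'cx': 248.958, 'cy': 191.636, 'k1': -0.007, 'R': [[0.059, -0.998, -0.001], [-0.978, -0.057, -0.201], [0.201, 0.013, -0.98]], 't': [-0.034, 0.597, 1.168]}
{'fovy': 50.76, 'cx': 252.769, 'cy': 185.888, 'k1': -0.135, 'R': [[-0.953, -0.302, -0.0], [-0.168, 0.531, -0.831], [0.251, -0.792, -0.557]], 't': [0.59, 0.157, 0.835]}
[0.23663114 0.60485448 0.22157808] [-5.82169173e-01 -3.08695003e+00  2.69991504e-03] 1.0010950789548265
```

View pics/top0.png

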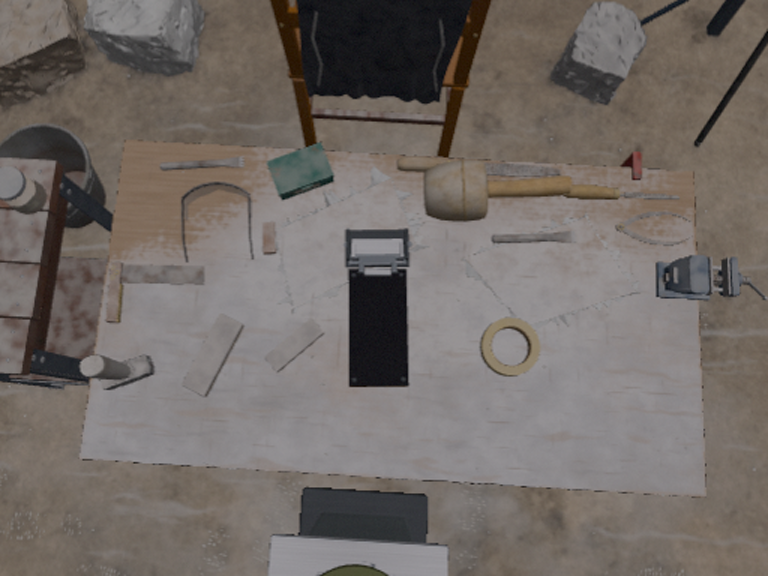

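View pics/side0.png

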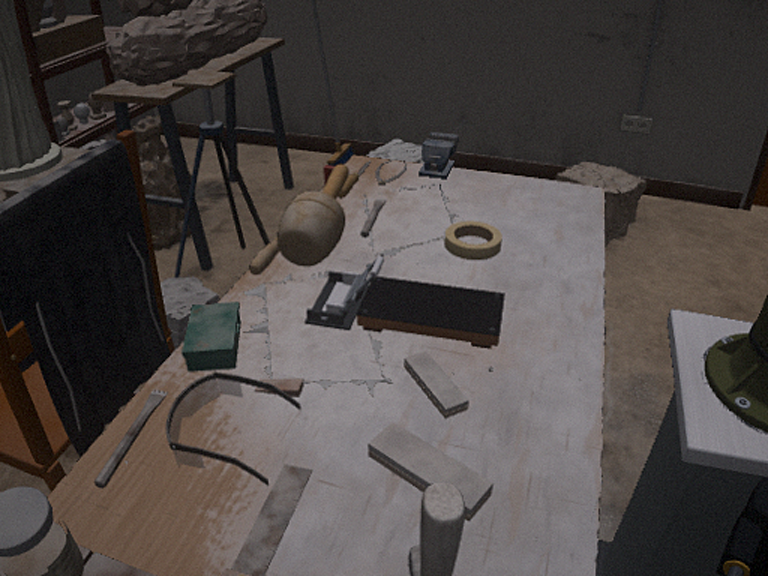

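The top view shows the board at (378,328), the gate unit at (377,250) and the tape at (510,347). The chisel is at (532,238) and the wedge at (269,237). Candidates for the whetstone (top view, 1.5x scale):
- large grey block at (213,355)
- small grey block at (295,345)
- thin grey strip at (162,273)

I'll check their sizes in a close crop.

```bash
python3 - <<'E'
from h import *
a=cv2.cvtColor(get_image("top"),cv2.COLOR_RGB2BGR)[145:275,110:285]
cv2.imwrite("pics/crop1.png",cv2.resize(a,None,fx=4.5,fy=4.5,interpolation=cv2.INTER_CUBIC))
print(proj("top",get_state()["position"]),proj("side",get_state()["position"]))
E
```

```text
[-27.72593326 318.43009117] [465.66219696 483.29309233]
```

View pics/crop1.png

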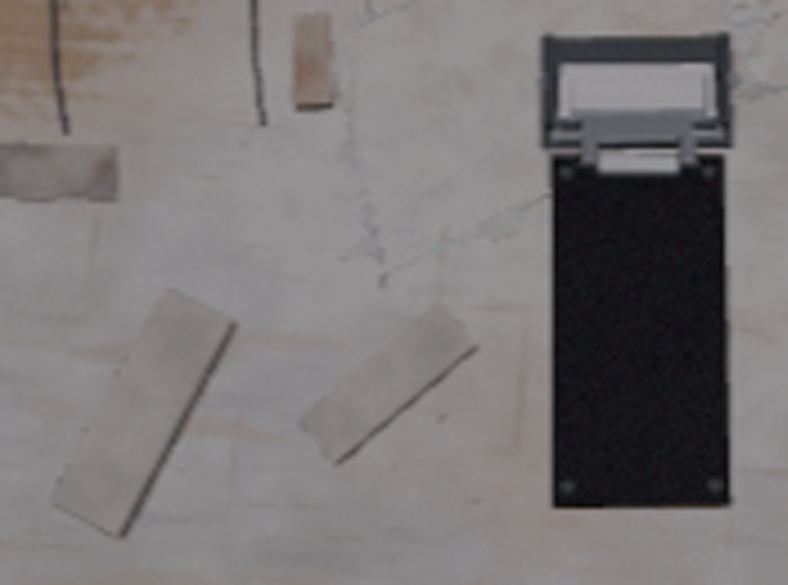

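```bash
python3 - <<'E'
from h import *
P=lambda u,v,z:at("top",u/4.5+110-.4,v/4.5+145-.4,z)
def quad(q,z):
    p=np.array([P(u,v,z)[:2] for u,v in q]); 
    print("ctr",p.mean(0).round(4),"sides",np.linalg.norm(p-np.roll(p,-1,0),axis=1).round(4))
    d=p[0]+p[1]-p[2]-p[3]; print(" long dir deg",np.degrees(np.arctan2(d[1],d[0])).round(2)); return p
quad([(170,289),(236,323),(121,537),(53,505)],.024)
quad([(436,305),(476,347),(338,463),(300,425)],.018)
b=quad([(553,156),(724,156),(729,506),(553,506)],.03)
print(b.round(4)); print("roller front/left",P(597,161,.091),P(680,161,.091))
s=get_state();print(s["joint_positions"],s["position"])
E
```

```text
ctr [0.4618 0.2904] sides [0.0472 0.1469 0.0468 0.149 ]
 long dir deg -22.83
ctr [0.4883 0.1432] sides [0.0367 0.1107 0.0337 0.1118]
 long dir deg -45.22
ctr [ 0.5312 -0.011 ] sides [0.1077 0.2185 0.107  0.2185]
 long dir deg 3.7
[[ 0.6371  0.0498]
 [ 0.6434 -0.0577]
 [ 0.4254 -0.0715]
 [ 0.4191  0.0354]]
roller front/left [0.62144549 0.02007519 0.091     ] [ 0.62434424 -0.02950117  0.091     ]
[-1.18390688  0.32165273 -0.07009387  1.45142881  0.02261432  1.37076931
 -0.05692301] [0.23662783 0.60494348 0.22169572]
```

The 150 x 48 mm block at crop pixel (145,413) is the whetstone. The small one measures only 111 x 35 mm. I'll do the gate first and approach it with closed fingers.

```bash

python3 -m crank '[[0,0.45,-0.77,0,0.07],[0,0.45,-0.77,0,0.07],[0,0.45,-0.77,0,0.07],[0,0.45,-0.77,0,0.07]]' 20
python3 -m crank '[[0,0.45,-0.77,0,0],[0,0.45,-0.77,0,0],[0,0.45,-0.77,0,0],[0,0.45,-0.77,0,0]]'
python3 -m crank '[[0,0.45,-0.77,0,0],[0,0.45,-0.77,0,0],[0,0.45,-0.77,0,0],[0,0.45,-0.77,0,0]]'
python3 -m crank '[[0,0.4,-0.75,0,0],[0,0.4,-0.75,0,0],[0,0.4,-0.75,0,0],[0,0.4,-0.75,0,0],[0,0.4,-0.75,0,0]]'
python3 - <<'E'
from h import *
s=get_state();print(s["time"],s["position"],s["tool_rot"],s["ft_force"],s["grip_width"])
save("side","s1",(190,110,360,240),4.5)
E
```

```text
time: 0.65
position: [0.3308, 0.4467, 0.2227]
tool_rot: [-0.092, 3.139, -0.003]
ft_force: [-0.1, 1.1, 0.3]
grip_width: 0.635
grip_force: 0.0
time: 1.15
position: [0.4192, 0.2936, 0.2227]
tool_rot: [-0.093, 3.139, -0.001]
ft_force: [-0.1, 1.4, -0.2]
grip_width: 0.17
grip_force: 0.0
time: 1.65
position: [0.5085, 0.1401, 0.2225]
tool_rot: [-0.095, 3.14, -0.002]
ft_force: [-0.3, 0.5, 0.4]
grip_width: 0.002
grip_force: 0.0
time: 2.28
position: [0.5866, -0.0036, 0.222]
tool_rot: [0.11, -3.139, -0.002]
ft_force: [0.3, -0.0, -0.2]
grip_width: 0.006
grip_force: 0.0
2.275 [ 0.58660999 -0.00358841  0.22204799] [ 1.09807476e-01 -3.13867608e+00 -2.34282262e-03] [ 0.2575972  -0.03875051 -0.20615504] 0.006437150837550708
```

View pics/s1.png

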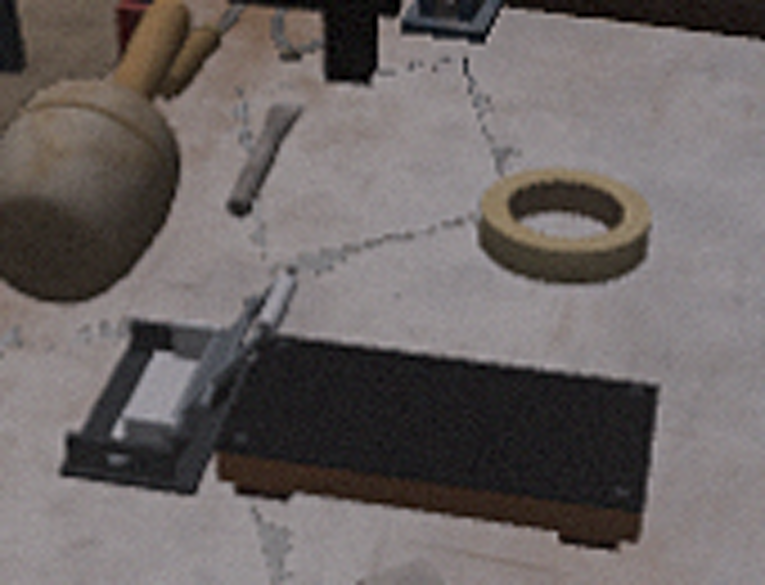

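The crop shows the closed fingers high up at (350,60), the gate parked and its roller at (275,300). I'll lower and push slowly.

```bash

python3 -m crank '[[0,0,-0.02,-0.3,0],[0,0,-0.02,-0.6,0],[0,0,-0.02,-0.73,0],[0,0,-0.02,-0.73,0]]' | grep -v rot
python3 -m crank '[[0,0.025,0.0015,0,0],[0,0.05,0.003,0,0],[0,0.07,0.0045,0,0],[0,0.09,0.006,0,0],[0,0.11,0.007,0,0]]' | grep -v rot
python3 -m crank '[[0,0.02,0.001,0,0],[0,0.04,0.0025,0,0],[0,0.06,0.004,0,0],[0,0.07,0.004,0,0]]'| grep -v rot
```

```text
time: 2.82
position: [0.5845, -0.0081, 0.0743]
ft_force: [0.8, -0.6, 0.6]
grip_width: 0.004
grip_force: 0.0
time: 3.45
position: [0.6081, -0.0093, 0.0765]
ft_force: [-6.6, 0.1, 0.4]
grip_width: 0.007
grip_force: 3.0
time: 3.95
position: [0.6214, -0.0084, 0.0757]
ft_force: [-4.0, -0.2, -0.3]
grip_width: 0.007
grip_force: 1.9
```

```bash

python3 -m crank '[[0,0.02,0.001,0,0],[0,0.04,0.0025,0,0],[0,0.06,0.004,0,0]]'| grep -E "pos|ft"
python3 -m crank '[[0,0.02,0.001,0,0],[0,0.04,0.0025,0,0],[0,0.04,0.0025,0,0]]'| grep -E "pos|ft"
python3 -m crank '[[0,0.02,0.001,0,0],[0,0.03,0.002,0,0],[0,0.03,0.002,0,0]]'| grep -E "pos|ft"
```

```text
position: [0.6359, -0.0075, 0.077]
ft_force: [-1.1, 0.6, 1.0]
position: [0.6435, -0.0073, 0.0767]
ft_force: [-0.4, 0.7, 0.1]
position: [0.6489, -0.0067, 0.0766]
ft_force: [0.4, 0.3, 0.5]
```

```bash

python3 -m crank '[[0,-0.2,0,0,0],[0.5,-0.3,0.2,0.3,0],[1,-0.3,0.7,0.6,0],[1,-0.3,0.9,0.6,0],[1,-0.3,0.9,0.6,0]]'| grep -E "time|pos|ft"
python3 - <<'E'
from h import *
save("side","s2",(190,110,360,240),4.5)
save("top","t2",(200,130,300,270),4)
E
```

```text
time: 5.7
position: [0.5885, 0.1774, 0.1984]
ft_force: [0.2, -0.5, 0.4]
```

View pics/s2.png

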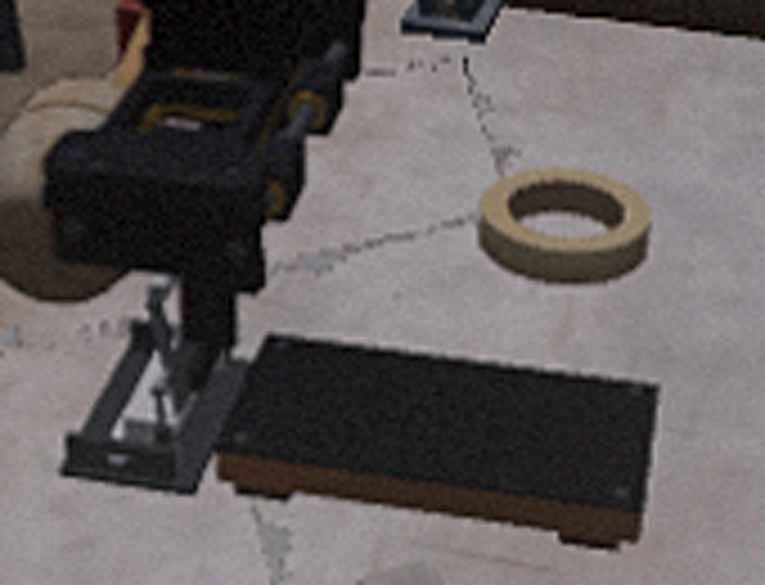

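View pics/t2.png

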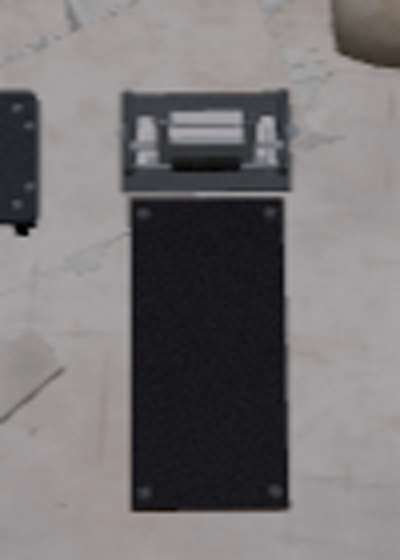

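The gate stands at its far stop: the top crop shows the roller at (205,125) and the buffer edge at (205,170). The fingers are clear of it. Next is the stone.

```bash

python3 -m crank '[[1,-0.3,0.28,0,-0.03],[1,-0.63,0.56,0,-0.06],[1,-0.63,0.56,-0.2,-0.074],[1,-0.63,0.56,-0.5,-0.074],[1,-0.63,0.56,-0.6,-0.074]]'| grep -E "time|pos|rot|ft"
python3 - <<'E'
from h import *
P=lambda u,v,z:at("top",u/4+200-.4,v/4+130-.4,z)[:2]
b=np.array([P(131,199,.03),P(283,199,.03),P(288,510,.03),P(132,510,.03)])
d=b[0]+b[1]-b[2]-b[3];d/=np.linalg.norm(d);o=b.mean(0)+.012*d
print(o,np.degrees(np.arctan2(d[1],d[0])))
for z in(.038,.052):
  r=P(205,170,z)-o;print(r@d,r@[-d[1],d[0]])
s=get_state();p=s["position"];print(p,s["tool_rot"],proj("top",p),proj("side",p))
save("top","t3",(110,170,210,280),5)
E
```

```text
time: 6.42
position: [0.4596, 0.2835, 0.0727]
tool_rot: [-0.618, -3.076, 0.008]
ft_force: [0.1, -0.7, 0.4]
[ 0.54300744 -0.01010496] 3.8391538156828595
0.11636240757393644 0.0012619539621228544
0.11284394099713889 0.0013353453356307848
[0.45963945 0.28354481 0.0726839 ] [-0.61799738 -3.07601842  0.00777005] [140.1099732  235.29740928] [291.47291575 285.13208705]
```

View pics/t3.png

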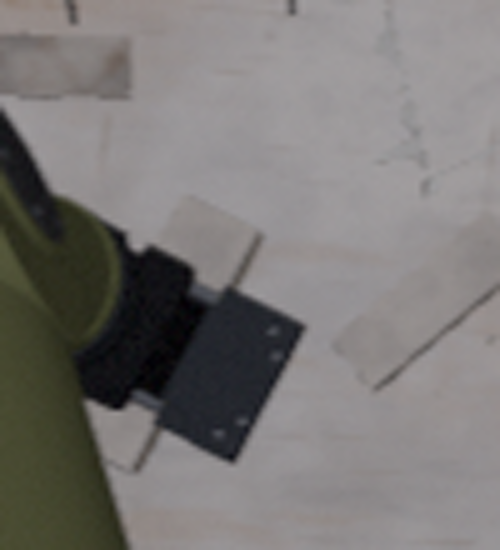

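```bash

python3 -m crank '[[1,0,0.01,-0.15,0],[1,0,0.01,-0.28,0],[1,0,0.01,-0.34,0],[1,0,0.01,-0.34,0]]' 25| grep -E "time|pos|rot|ft"
```

```text
time: 6.98
position: [0.4629, 0.2866, 0.0085]
tool_rot: [-0.622, -3.079, 0.001]
ft_force: [0.3, -0.7, 0.5]
```

```bash

python3 -m crank '[[0.3,0,0,-0.01,0],[0.3,0,0,-0.01,0],[0.3,0,0,-0.01,0],[0.3,0,0,-0.01,0],[0.3,0,0,-0.01,0]]' 30
python3 -m crank '[[0.3,0,0,0,0],[0.3,0,0,0,0],[0.3,0,0,0.1,0],[0.3,0,0,0.3,0],[0.3,0,0,0.5,0]]'
```

```text
time: 7.6
position: [0.4633, 0.2884, 0.0071]
tool_rot: [0.62, 3.079, 0.003]
ft_force: [1.8, 3.7, -1.4]
grip_width: 0.546
grip_force: 30.0
time: 8.22
position: [0.4608, 0.2847, 0.1053]
tool_rot: [-0.621, -3.076, 0.009]
ft_force: [-0.1, -0.1, -4.4]
grip_width: 0.547
grip_force: 30.0
```

Gripped at 47.5 mm, and the lift shows a weight of 4.4 N. I'll carry it over the deck and turn it to line up.

```bash

python3 -m crank '[[0.3,0.07,-0.22,0,0.025],[0.3,0.14,-0.5,0,0.05],[0.3,0.21,-0.75,0,0.0736],[0.3,0.21,-0.75,0,0.0736]]'|grep -E "pos|rot"
python3 -m crank '[[0.3,0.07,-0.22,0,0],[0.3,0.14,-0.5,0,0],[0.3,0.21,-0.74,0,0],[0.3,0.21,-0.74,0,0],[0.3,0.21,-0.74,0,0]]'
python3 - <<'E'
from h import *
s=get_state();p=s["position"];a=s["tool_rot"];print(p,(2*np.degrees(np.arctan2(a[1],a[0]))-90)%180)
save("top","t4",(200,130,300,270),4)
E
```

```text
position: [0.5039, 0.1295, 0.1049]
tool_rot: [0.087, -3.136, 0.008]
time: 9.35
position: [0.545, -0.0101, 0.1051]
tool_rot: [0.1, -3.136, -0.001]
ft_force: [-0.8, 0.8, -6.7]
grip_width: 0.549
grip_force: 30.0
[ 0.54503202 -0.01010566  0.10514074] 93.66302838494516
```

View pics/t4.png

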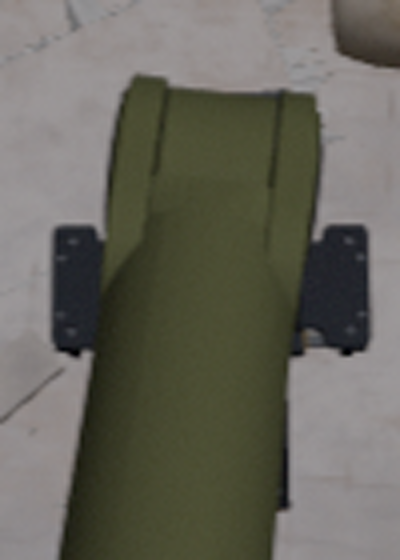

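The arm hides the stone from the top camera, with the gripper squarely over the board. I'll lower until the deck is felt.

```bash

python3 -m crank '[[0.3,0,0,-0.15,0],[0.3,0,0,-0.28,0],[0.3,0,0,-0.31,0],[0.3,0,0,-0.32,0],[0.3,0,0,-0.32,0]]'|grep -E "pos|ft"
python3 -m crank '[[0.3,0,0,-0.01,0],[0.3,0,0,-0.01,0],[0.3,0,0,-0.015,0],[0.3,0,0,-0.015,0]]'|grep -E "pos|ft"
```

```text
position: [0.5475, -0.0103, 0.0435]
ft_force: [-0.0, -0.4, -4.6]
position: [0.5467, -0.0107, 0.0396]
ft_force: [1.6, -0.2, -5.6]
```

```bash

python3 -m crank '[[0.3,0,0,-0.005,0],[0.3,0,0,-0.01,0],[0.3,0,0,-0.01,0]]'|grep -E "pos|ft"
python3 -m crank '[[0.3,0,0,-0.005,0],[0.3,0,0,-0.005,0],[0.3,0,0,-0.005,0]]'|grep -E "pos|ft"
```

```text
position: [0.5467, -0.0107, 0.0374]
ft_force: [-0.8, 0.3, -4.1]
position: [0.5468, -0.0107, 0.0371]
ft_force: [-3.2, -0.8, 2.2]
```

The stone is on the deck. I'll slide it towards the buffer.

```bash

python3 -m crank '[[0.3,0.03,0.002,0,0],[0.3,0.06,0.004,0,0],[0.3,0.09,0.006,0,0],[0.3,0.12,0.009,0,0],[0.3,0.12,0.009,0,0]]'|grep -E "pos|ft"
python3 -m crank '[[0.3,0.01,0.0007,0,0],[0.3,0.02,0.0013,0,0],[0.3,0.02,0.0013,0,0]]'|grep -E "pos|ft"
```

```text
position: [0.5723, -0.0088, 0.0371]
ft_force: [-0.3, -0.2, 2.7]
position: [0.5747, -0.0087, 0.0371]
ft_force: [-3.4, -1.2, 6.9]
```

```bash

python3 -m crank '[[0.3,0.01,0.0007,0.003,0],[0.3,0.01,0.0007,0.003,0],[0.3,0.01,0.0007,0.003,0]]'|grep -E "pos|ft"
python3 -m crank '[[0.3,0.01,0.0007,0,0],[0.3,0.01,0.0007,0,0],[0.3,0.01,0.0007,0,0]]'|grep -E "pos|ft"
python3 -m crank '[[0.3,0.01,0.0007,0,0],[0.3,0.01,0.0007,0,0],[0.3,0.01,0.0007,0,0]]'|grep -E "pos|ft"
```

```text
position: [0.5769, -0.0085, 0.0371]
ft_force: [-2.5, -0.7, 2.3]
position: [0.5789, -0.0084, 0.0371]
ft_force: [-2.6, -1.4, 1.9]
position: [0.581, -0.0082, 0.0372]
ft_force: [-1.3, 0.0, 1.3]
```

```bash

for i in 1; do :; done
python3 -m crank '[[0.3,0.005,0.0003,0,0],[0.3,0.005,0.0003,0,0]]'|grep -E "pos|ft"
python3 -m crank '[[0.3,0.005,0.0003,0,0],[0.3,0.005,0.0003,0,0]]'|grep -E "pos|ft"
python3 -m crank '[[0.3,0.005,0.0003,0,0],[0.3,0.005,0.0003,0,0]]'|grep -E "pos|ft"
```

```text
position: [0.5817, -0.0082, 0.0371]
ft_force: [-2.5, -0.2, 2.2]
position: [0.5829, -0.0081, 0.0371]
ft_force: [-2.7, -0.0, 1.1]
position: [0.5839, -0.008, 0.0372]
ft_force: [-3.0, 0.9, 0.5]
```

```bash

python3 -m crank '[[0.3,0.005,0.0003,0,0],[0.3,0.005,0.0003,0,0]]'|grep -E "pos|ft"
python3 -m crank '[[0.3,0.005,0.0003,0,0],[0.3,0.005,0.0003,0,0]]'|grep -E "pos|ft"
python3 -m crank '[[0.3,0.003,0.0002,0,0],[0.3,0.003,0.0002,0,0]]'|grep -E "pos|ft"
```

```text
position: [0.5842, -0.008, 0.0371]
ft_force: [-4.7, 1.5, 3.3]
position: [0.5843, -0.0081, 0.0371]
ft_force: [-7.3, -0.6, 5.9]
position: [0.5844, -0.008, 0.0371]
ft_force: [-8.4, -0.1, 7.5]
```

In contact with the buffer. Raising the push to about 10 N net of deck friction, and holding.

```bash

python3 -m crank '[[0.3,0.004,0.0003,0.002,0],[0.3,0.004,0.0003,0.002,0],[0.3,0.004,0.0003,0.002,0]]'|grep -E "pos|ft"
python3 -m crank '[[0.3,0.003,0.0002,0.001,0],[0.3,0.003,0.0002,0.001,0],[0.3,0.003,0.0002,0.001,0]]'|grep -E "pos|ft"
```

```text
position: [0.5845, -0.0081, 0.0371]
ft_force: [-10.3, -0.6, 5.5]
position: [0.5846, -0.0081, 0.0371]
ft_force: [-10.3, 0.2, 6.6]
```

```bash

python3 -m crank '[[0.3,0.003,0.0002,0.001,0],[0.3,0.003,0.0002,0.001,0],[0.3,0.003,0.0002,0.001,0]]'|grep -E "pos|ft"
python3 -m crank '[[0.3,0,0,0,0],[0.3,0,0,0,0],[0.3,0,0,0,0],[0.3,0,0,0,0],[0.3,0,0,0,0]]'|grep -E "pos|ft"
python3 -m crank '[[0.3,0,0,0,0],[0.3,0,0,0,0],[0.3,0,0,0,0],[0.3,0,0,0,0],[0.3,0,0,0,0]]'|grep -E "pos|ft"
```

```text
position: [0.5846, -0.0081, 0.0371]
ft_force: [-11.8, -0.4, 6.5]
position: [0.5846, -0.008, 0.0371]
ft_force: [-11.9, -0.5, 5.6]
position: [0.5846, -0.008, 0.0371]
ft_force: [-11.3, -0.5, 5.6]
```

```bash

python3 -m crank '[[0.3,-0.01,-0.0006,0,0],[0.3,-0.015,-0.001,0,0],[0.3,-0.015,-0.001,0,0]]'|grep -E "pos|ft"
python3 -m crank '[[0.8,0,0,0,0],[0.8,0,0,0,0],[0.8,0,0,0,0],[0.8,0,0,0,0],[0.8,0,0,0,0]]'|grep -E "pos|ft|grip"
python3 -m crank '[[0.8,0,0,0.1,0],[0.8,0,0,0.3,0],[0.8,0,0,0.6,0],[0.8,-0.2,0.3,0.6,0],[0.8,-0.2,0.9,0.6,0]]'|grep -E "pos|ft"
python3 -m crank '[[0.8,0,0.3,0,0],[0.8,0,0.6,0,0],[0.8,0,0.9,0,0],[0.8,0,0.9,0,0]]'|grep -E "time|pos|ft"
python3 - <<'E'
from h import *
save("top","t5",(200,130,300,270),4)
E
```

```text
position: [0.5845, -0.008, 0.0372]
ft_force: [-4.6, 0.6, -3.5]
position: [0.5856, -0.008, 0.0381]
ft_force: [-0.4, 0.1, -0.5]
grip_width: 0.797
grip_force: 0.0
position: [0.5476, 0.1059, 0.1608]
ft_force: [1.4, 1.0, 0.2]
time: 19.4
position: [0.5462, 0.2939, 0.159]
ft_force: [0.4, -0.5, 0.1]
```

View pics/t5.png

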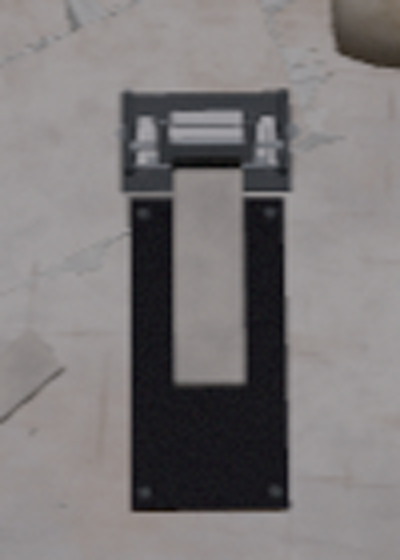

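The stone lies lengthways and centred, from (172,168) to (246,384) in the crop. It bears on the buffer, the gate is at its far stop and the arm is clear.

```bash
python3 -c "
from bench import *
print(close_job())"
```

```text
the job is handed in; nothing more can be done
None
```

The job is handed in: the gate snapped over to its far stop, and the whetstone was pressed on the buffer for over a second (about 11–12 N read at the wrist, which includes deck friction), then released, flat and centred; the hand-in returned no verdict.

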